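# Run in a hub bearing and park the brake disc at the pointer

## Robot

A 7-joint arm with a two-finger parallel gripper is mounted at the origin on the work surface. World frame = base frame: x ahead of the robot, y to its left, z up, the work surface at z = 0. Lengths are in m, angles in rad, forces in N, time in s.
With the tool pointing down it reaches from about 0.4 to 0.875 m from the base axis. Payload 6.5 kg.
Tool frame: the origin (TCP) lies at the very end of the fingers, on their centre line; the grasp point (between the pads) lies behind it (robot.hold_point_z is the z of the grasp point in the tool frame, in m); z points along the fingers, y is the line along which they close (so a half turn about z gives the same grasp; the last joint's range is limited). The gripper opens to 85 mm and grips with 20 to 120 N. Pads are 22 mm wide; open, the fingers measure 114 mm over their backs; the gripper's body (76 mm by 85 mm) begins 54 mm behind the grasp point. The pads swing forward as they close: fully open they stand 13 mm farther back than shut.
Start: joints at [1.246, 0.536, -0.004, 1.538, 0.003, 1.067, -0.071], TCP at [0.166, -0.628, 0.195] pointing down, gripper open.
Joint ranges: [-2.7, 2.7], [-0.37, 2.16], [-1.27, 1.26], [0.24, 2.4], [-1.31, 4.45], [0.19, 1.91], [-2.76, 2.76]. Speed limits (rad/s): [2.39, 2.39, 3.14, 3.14, 3.14, 3.14, 3.14].

## Interface

Orientations are given as a unit quaternion [x, y, z, w].
In Python, from rig import readout, cams, robot gives the robot as it stands.
- The arm moves only by the tool drive_tool, never from a script. Its argument "motion" is a list of rows, each a list of 3 entries, a list of its own where there are three numbers: the shift along the tool's x, y, z in m, then the turn about the tool's z in rad, then the finger opening in m, from 0 to 0.0854. In form: [[[x, y, z], twist, jaw], ...]. A call has 1 to 5 rows; each row is the pose to reach, as a shift and turn from the pose commanded when the call began, along the tool's axes at that moment; what a row does not reach only later rows make up. A row lasts 1/10 s, in which the tool goes at most 50 mm and 8.59 degrees, less where a joint would pass 70% of its speed; a pose out of reach is approached as far as the arm can. A call with a gripper value outside its range is refused whole. The fingers move at their own pace and stop on an object; the grip force is fixed at half the most. Time passes only in rows, so rows that repeat a pose let the fingers close. It gives the time, the measured TCP pose, the force, the opening and the grip force at its end, in the units of the state.
- readout.sense(): the state, without advancing time (a new reading comes with each control period).
- cams.capture(name): name is "scene" or "top" or "wrist"; returns a dict with "image" (480x640x3 uint8, blue, green, red), "z_map" (480x640 float32, m along the optical axis (not along the pixel's ray), 0 where there is no reading), "camera_matrix" (3x3 intrinsics, pixels), "view" (4x4, takes a point from world to camera coordinates). Camera axes: x right, y up, looking along -z (the intrinsics and any distortion apply to the point x, -y, -z); pixel columns grow to the right and rows downward; lengths in m; the calibration is good to about 2 mm. A picture is of the moment at which its call begins.
- robot.job_done(): hands the job in; it is judged then, once.
The state is a dict: "time_s": time; "joint_pos": joint angles; "qd": joint speeds; "joint_torque": joint torques, N m; "eef_pos": TCP position; "eef_rot": TCP orientation; "contact_force": force on the tool from outside, world axes, zero at the start; "wrist_torque": the same for the moment, N m; "grip_width": opening from 0.0 (shut) to 1.0 (fully open); "finger_force": force on a finger pad.
Only numpy, scipy, OpenCV 4.12 (cv2) and the standard library are available. Lean on these libraries where they do the work, as an engineer would, in place of code of your own. Each camera call takes 0.05 s, during which the arm holds its last target. There are 200 camera calls.

## Task

Run in the wheel bearing on the bench stand: take the crank by its knob and turn it anticlockwise (seen from above) until the brake disc itself runs at 15 turns a minute, and keep the disc's speed within 2 turns a minute of that for 5 seconds on end, never letting the disc go above 24 turns a minute. Then bring the disc to rest with the white line on its face under the pointer tip, let go of the knob and move clear. Turn the disc only through the crank, do not touch the disc itself, and leave the drag pad, spray can, grease jar and loose bearing where they are.

Things in the scene. Friction and masses are not known exactly. Their poses are not given: they have to be found in the camera images.
- disc (a joint): Angle of the brake disc about its upright axis, rad, relative to the stand: grows anticlockwise seen from above and counts on over many turns without limit or stops; 0 and every whole turn (2 pi) is where the white line on the disc is under the pointer tip. 15 turns a minute is 1.57 rad/s. The disc coasts when not driven.
- disc_centre (a point): Steel car brake disc, 280 mm across, lying flat, 6.2 kg; top face 112 mm above the bench, raised hat in the middle (148 mm across, to 131 mm; five stud ends to 137 mm). This point: on its axis at top-face height. Nominal inertia about the axis 0.053 kg m2 (real one within 30 percent). Bearing drag is small: 0.004 N m dry plus 0.015 N m per rad/s.
- pad: Loose brake pad, 42 x 60 mm, 20 mm thick with a 4 mm high stud on top, lying on the disc in a fixed steel cage (54 x 72 mm, to 138 mm high) that stops it from turning along; it drags on the disc 105 mm from the axis. Nominally 0.1 kg, drag torque about 0.07 N m at any speed, but from stand to stand this is anything from 0.3 to 2 times that. Origin: centre of its underside. Leave it there.
- mark (a point): A point on the mid-line of the white painted radial line on the disc's dark top face (58 mm long, from 80 to 138 mm from the axis, 14 mm wide): 130 mm from the axis, 112 mm above the bench. Turns with the disc.
- pointer_tip (a point): Tip of the fixed bare aluminium pointer, which stands on a dark post outside the rim and overhangs it, 126 to 132 mm above the bench; the tip is 130 mm from the axis. When the line is under the pointer, mark lies straight below this tip (14 mm lower). Post and pointer are wholly 130 mm or more from the axis and below 133 mm.
- axis (a point): Point on the upright axis of disc and crank, 183 mm above the bench (mid-height of the knob). The axis does not move: the stand (230 mm square foot) is bolted down.
- crank: Flat crank arm, 26 mm wide, top 150 mm above the bench, on a red round drum 96 mm across (nut to 156 mm). Origin on the axis at bench height, x towards the knob. Not rigidly joined to the disc: a magnetic slip coupling drives or brakes the disc with 0.09 N m per rad/s of crank speed minus disc speed (no spring, no play), so the disc lags and runs slower than the crank. Turns without limit.
- knob (a point): Centre of the crank's knob: an upright black sleeve 30 mm in diameter and 60 mm tall (153 to 213 mm above the bench), 85 mm from the axis. It spins freely on its pin, so a gripper holding it need not turn while carrying it round the circle. Crank and sleeve weigh 0.45 kg together and turn easily.
- spray_can: Loose bystander: blue spray can, 66 mm across, 190 mm tall; origin at the centre of its foot, z up.
- grease_jar: Loose bystander: grey jar, 72 mm across, 80 mm tall; origin at the centre of its foot.
- bearing: Loose bystander: steel bearing ring lying flat, 72 mm outside, 40 mm inside, 18 mm high; origin at the centre of its underside.

How it is judged:
On the way:
1. the disc runs anticlockwise at 13 to 17 turns a minute for 5 s on end (velocity of joint disc between 1.361 and 1.78 rad/s), for 5 s.
At the end, for the whole second after the job is handed in: The disc is at rest (slower than 0.05 rad/s) with the white line (its point 130 mm from the axis) within 18 mm, horizontally, of the pointer tip; the knob is released (horizontal distance between mark and pointer_tip below 0.018 m and velocity of joint disc between -0.05 and 0.05 rad/s); the robot touches nothing.
It fails at once if the disc runs faster than 24 turns a minute, either way round (velocity of joint disc above 2.513 rad/s or velocity of joint disc below -2.513 rad/s).
It fails at once if the robot touches the brake disc itself (contact force between any of the arm, the fingers and disc_c0 above 2 N or contact force between any of the arm, the fingers and disc_c1 above 2 N).
It fails at once if the drag pad is touched by the robot or taken out of its cage (distance of pad from where it was at the start of the episode above 0.02 m or contact force between any of the arm, the fingers and pad above 2 N).
It fails at once if the spray can, grease jar or loose bearing is displaced by more than 25 mm (distance of any of spray_can, grease_jar, bearing from where it was at the start of the episode above 0.025 m).
It also fails if it takes over 64 s, if anything falls off the work surface, if the arm or the gripper's body presses on something with over 40 N, if the wrist force passes 120 N, or if a joint passes its speed limit or range.

## Working session

There is one attempt and no reset: what is moved stays moved. The work goes in short steps, Python scripts to look and compute and a tool call to move; the robot and the scene stay as the last step left them, time stands still between calls to the robot, and variables do not carry over. Pictures are saved under pics/ and viewed, at most 10 in all, crops included, and the job is handed in when it is done.

Besides the shell and the picture viewer there is one more tool, called as name([rows], argument=value, ...), one row to a line, values as JSON. drive_tool: Moves the arm, as the interface text tells. Its arguments: {"type":"object","properties":{"motion":{"type":"array","items":{"type":"array"}}},"required":["motion"]}

```bash
mkdir -p pics
cat > h.py <<'E'
import numpy as np, cv2
from rig import readout, cams, robot
def ray(c,u,v):
    K,V=np.array(c["camera_matrix"]),np.array(c["view"]); R,t=V[:3,:3],V[:3,3]
    d=np.linalg.inv(K)@np.array([u,v,1.]); d=R.T@(d*[1,-1,-1]); return -R.T@t,d
def onz(c,u,v,z):
    o,d=ray(c,u,v); return o+d*(z-o[2])/d[2]
def cloud(c):
    z=c["z_map"]; v,u=np.mgrid[:480,:640]; K,V=np.array(c["camera_matrix"]),np.array(c["view"])
    p=np.stack([(u-K[0,2])/K[0,0]*z,-(v-K[1,2])/K[1,1]*z,-z],-1)
    return (p-V[:3,3])@V[:3,:3]
def proj(c,p):
    K,V=np.array(c["camera_matrix"]),np.array(c["view"]); q=(V[:3,:3]@p+V[:3,3])*[1,-1,-1]; q=K@q; return q[:2]/q[2]
E
python3 - <<'E'
from h import *
np.set_printoptions(precision=4,suppress=True)
s=readout.sense(); print({k:s[k] for k in("time_s","joint_pos","eef_pos","eef_rot","contact_force","grip_width")}, robot.hold_point_z)
import pickle
D={}
for n in("scene","top","wrist"):
    c=cams.capture(n); D[n]=c; cv2.imwrite(f"pics/{n}0.png",c["image"]); V=np.array(c["view"]); print(n,-V[:3,:3].T@V[:3,3],V[2,:3],np.array(c["camera_matrix"]).ravel(),c.keys())
pickle.dump(D,open("d0.pkl","wb"))
cv2.imwrite("pics/st0.png",cv2.resize(np.hstack([D["scene"]["image"],D["top"]["image"]]),(800,300)))
E
```

```text
{'time_s': 0.0, 'joint_pos': array([ 1.2458,  0.5372, -0.0044,  1.5389,  0.0026,  1.0673, -0.0712]), 'eef_pos': array([ 0.1661, -0.6277,  0.1942]), 'eef_rot': array([ 0.9916,  0.1291, -0.0002, -0.0009]), 'contact_force': array([ 0.2892,  0.7939, -0.4462]), 'grip_width': 0.9991577256432296} -0.0187
scene [ 1.4746 -0.187   1.2015] [ 0.6363 -0.1597  0.7547] [567.1037   0.     311.0988   0.     567.1037 233.9319   0.       0.
   1.    ] dict_keys(['image', 'z_map', 'camera_matrix', 'view'])
top [0.3015 0.0351 1.5425] [-0.187  -0.0026  0.9824] [587.8374   0.     307.9728   0.     587.8374 233.9793   0.       0.
   1.    ] dict_keys(['image', 'z_map', 'camera_matrix', 'view'])
wrist [ 0.2327 -0.6097  0.3723] [0.2641 0.0678 0.9621] [419.7128   0.     323.4152   0.     419.7128 244.1      0.       0.
   1.    ] dict_keys(['image', 'z_map', 'camera_matrix', 'view'])
```

View pics/top0.png

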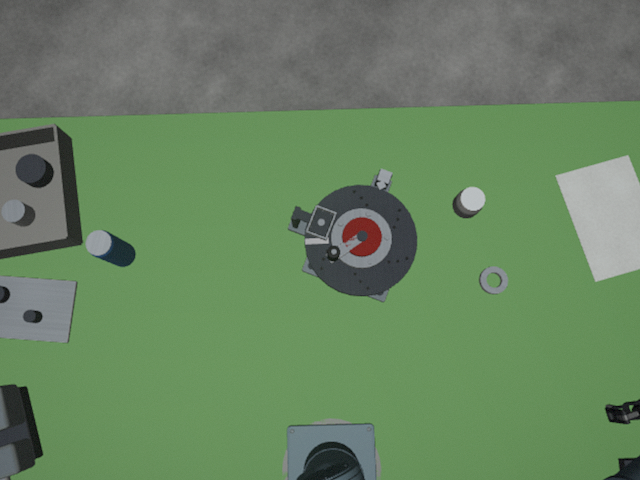

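View pics/scene0.png

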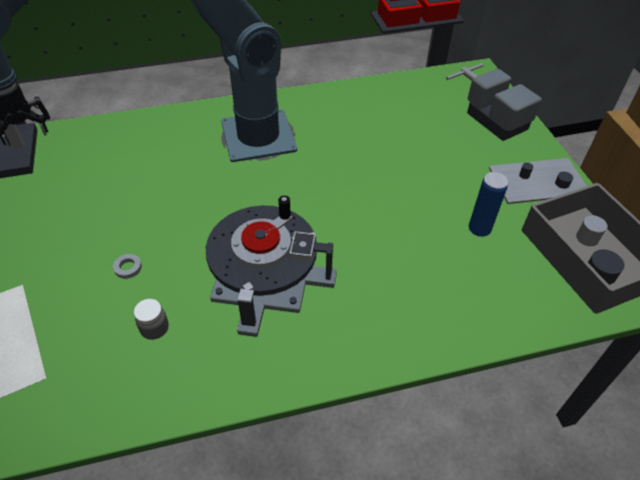

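Run:
```python
from h import *
import pickle
np.set_printoptions(precision=4,suppress=True)
D=pickle.load(open("d0.pkl","rb")); R={}
for n in("top","scene"):
    c=D[n]; P=cloud(c); hsv=cv2.cvtColor(c["image"],cv2.COLOR_BGR2HSV); im=c["image"].astype(int)
    box=np.zeros((480,640),bool)
    if n=="top": box[160:320,280:430]=1
    else: box[180:340,195:350]=1
    red=box&((hsv[...,0]<8)|(hsv[...,0]>172))&(hsv[...,1]>150)&(hsv[...,2]>80)
    q=P[red]; z=np.median(q[:,2])
    # circle by rays onto plane of drum top
    hull=cv2.convexHull(np.argwhere(red)[:,::-1].astype(np.float32))[:,0]
    w=np.array([onz(c,u,v,z)[:2] for u,v in hull]); (cx,cy),r=cv2.minEnclosingCircle((w*1000).astype(np.float32))
    print(n,"red z",z,"c",cx,cy,r)
    a=np.array([cx,cy])/1000
    rr=np.hypot(*(P[...,:2]-a).transpose(2,0,1))
    disc=box&(P[...,2]>.104)&(P[...,2]<.12)&(rr<.2)
    hull=cv2.convexHull((P[disc][:,:2]*1000).astype(np.float32)); 
    d=disc&(rr>.125)&(rr<.15); print(" disc z",np.median(P[disc&(rr<.135)][:,2]), "outer r", np.percentile(rr[disc],[90,95,98,99]))
    k=box&(P[...,2]>.165)&(P[...,2]<.25)&(rr<.13); q=P[k]; print(" knob n",k.sum(),"zmax",np.percentile(q[:,2],[50,90,97]))
    top=k&(P[...,2]>np.percentile(q[:,2],90)-.006); q=P[top]; u,v=np.argwhere(top)[:,::-1].mean(0); print(" knob top mean",q.mean(0),"uv",u,v,"r",np.hypot(*(q.mean(0)[:2]-a)))
    R[n]=ray(c,u,v); 
    wh=box&(im.min(2)>150)&(rr>.075)&(rr<.145)&(np.abs(P[...,2]-.112)<.01)
    nl,lab,st,ce=cv2.connectedComponentsWithStats(wh.astype(np.uint8))
    for i in range(1,nl):
        if st[i,4]>12:
            m=onz(c,*ce[i],.112); print(" white",st[i],ce[i],m,"r",np.hypot(*(m[:2]-a)),"ang",np.arctan2(*(m[:2]-a)[::-1]))
    # pointer
    p=box&(P[...,2]>.118)&(P[...,2]<.140)&(rr>.122)&(rr<.2); 
    nl,lab,st,ce=cv2.connectedComponentsWithStats(p.astype(np.uint8))
    for i in range(1,nl):
        if st[i,4]>12:
            q=P[lab==i]; j=np.argsort(rr[lab==i])[:6]; t=q[j].mean(0); print(" raised",st[i],ce[i],q.mean(0),"tip",t,"r",np.hypot(*(t[:2]-a)),"ang",np.arctan2(*(t[:2]-a)[::-1]),"mean ang",np.arctan2(*(q.mean(0)[:2]-a)[::-1]))
(o1,d1),(o2,d2)=R["top"],R["scene"]
s=np.linalg.lstsq(np.c_[d1,-d2],o2-o1,rcond=None)[0]; print("knob tri",o1+d1*s[0],o2+d2*s[1])
c=D["top"];cv2.imwrite("pics/c.png",cv2.resize(c["image"][160:310,280:430],(600,600),interpolation=cv2.INTER_CUBIC))
```

```text
top red z 0.1511093371403185 c 556.89990234375 -90.03731536865234 46.76249694824219
 disc z 0.11289828412019257 outer r [0.1345 0.137  0.1389 0.1402]
 knob n 164 zmax [0.2127 0.2166 0.2183]
 knob top mean [ 0.5138 -0.0174  0.2142] uv 332.9166666666667 250.74074074074073 r 0.08443269946181173
 white [305 239  23   5  88] [314.875  240.8523] [0.5561 0.0222 0.112 ] r 0.11228620506739527 ang 1.5780896685704284
 raised [376 168  16  21 211] [382.8673 177.6019] [ 0.7074 -0.151   0.1322] tip [ 0.6823 -0.1402  0.1321] r 0.13507672478923916 ang -0.3801636983714762 mean ang -0.3846589540843215
 raised [291 205  31  30 357] [305.3613 216.3333] [0.614  0.044  0.1334] tip [0.6006 0.0207 0.1328] r 0.1190769888753011 ang 1.1950423254282065 mean ang 1.1680303187245817
scene red z 0.15077446155015492 c 563.4383544921875 -87.01673889160156 47.075355529785156
 disc z 0.1127397577729912 outer r [0.1362 0.1384 0.1433 0.1775]
 knob n 240 zmax [0.2012 0.2145 0.2167]
 knob top mean [ 0.5166 -0.0141  0.2136] uv 284.27472527472526 199.04395604395606 r 0.08663899506553883
 raised [306 233  28  28 357] [318.944  247.2801] [0.62   0.0473 0.1326] tip [0.5969 0.0297 0.1324] r 0.12140764945318937 ang 1.2915985487664718 mean ang 1.1725896978952768
 raised [238 282  16  23 262] [246.3168 293.9695] [ 0.7128 -0.1485  0.1307] tip [ 0.6838 -0.1387  0.1319] r 0.13101706392144682 ang -0.40573649681909174 mean ang -0.39070425699465605
knob tri [ 0.5142 -0.0175  0.2119] [ 0.5149 -0.0138  0.2118]
```

View pics/c.png

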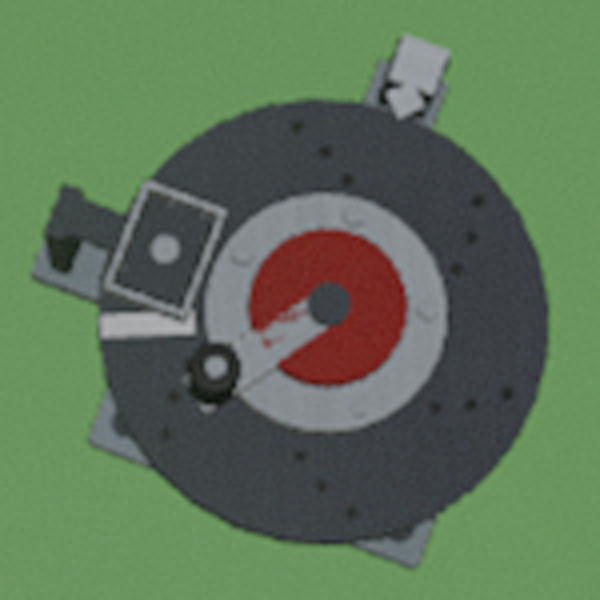

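Top view crop: pointer tip at about full-image px (381,189), white line at (315,241) beside the pad cage (320,222), and knob at (333,253). Measured heights (disc 0.113, knob top 0.213, radius 0.085) match the text. Rising and going over the knob.

drive_tool([
  [[0, 0, -0.05], 0, 0.085],
  [[0, 0, -0.1], 0, 0.085],
  [[0.035, -0.035, -0.13], 0, 0.085],
  [[0.07, -0.07, -0.136], 0, 0.085],
  [[0.105, -0.106, -0.136], 0, 0.085],
])

```text
time_s: 0.65
eef_pos: [0.2381, -0.5047, 0.3325]
eef_rot: [0.992, 0.129, 0.001, 0.001]
contact_force: [1.4, -0.1, 0.1]
grip_width: 0.992
finger_force: 0.0
```

drive_tool([
  [[0.035, -0.035, 0], 0, 0.085],
  [[0.07, -0.07, 0], 0, 0.085],
  [[0.105, -0.106, 0], 0, 0.085],
  [[0.14, -0.142, 0], 0, 0.085],
  [[0.175, -0.178, 0], 0, 0.085],
])

```text
time_s: 1.15
eef_pos: [0.3609, -0.287, 0.3309]
eef_rot: [0.992, 0.129, -0.0, 0.0]
contact_force: [1.4, -0.1, 0.2]
grip_width: 0.992
finger_force: 0.0
```

drive_tool([
  [[0.035, -0.035, 0], 0, 0.085],
  [[0.07, -0.07, 0], 0, 0.085],
  [[0.105, -0.106, 0], 0, 0.085],
  [[0.14, -0.142, 0], 0, 0.085],
  [[0.175, -0.178, 0], 0, 0.085],
])

```text
time_s: 1.65
eef_pos: [0.4842, -0.0709, 0.331]
eef_rot: [0.992, 0.129, 0.0, 0.0]
contact_force: [0.8, -0.9, -0.1]
grip_width: 0.993
finger_force: 0.0
```

drive_tool([
  [[0.025, -0.025, 0], 0, 0.085],
  [[0.039, -0.04, 0], 0, 0.085],
  [[0.039, -0.04, 0], 0, 0.085],
  [[0.039, -0.04, 0], 0, 0.085],
])

```text
time_s: 2.05
eef_pos: [0.5109, -0.0243, 0.3306]
eef_rot: [0.992, 0.129, -0.001, 0.0]
contact_force: [-0.3, -1.0, 0.5]
grip_width: 0.997
finger_force: 0.0
```

Run:
```python
from h import *
import pickle
np.set_printoptions(precision=4,suppress=True)
c=cams.capture("wrist"); pickle.dump(c,open("w1.pkl","wb")); cv2.imwrite("pics/w1.png",c["image"]); s=readout.sense(); print(s["time_s"],s["eef_pos"],s["eef_rot"],s["joint_pos"])
```

```text
2.1 [ 0.5108 -0.0252  0.3307] [ 0.9917  0.1285 -0.0004  0.0003] [ 0.3833  0.2101 -0.496   1.7002  0.1051  1.2585 -1.449 ]
```

View pics/w1.png

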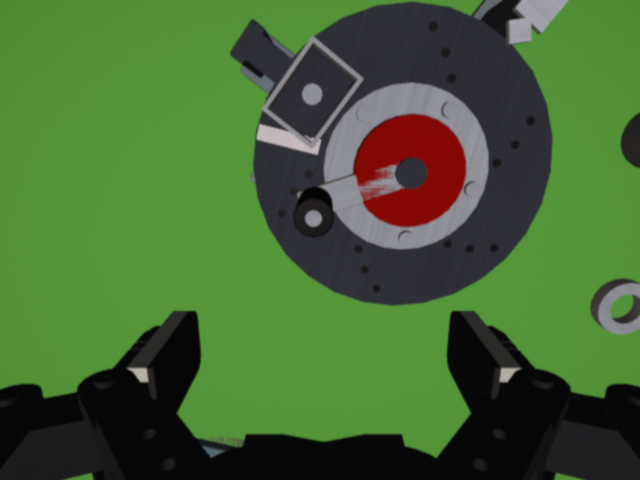

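Wrist picture: nut at about (411,173), knob top ring at (313,218), line at (289,139), pointer tip near (508,40). Measuring these.

Run:
```python
from h import *
import pickle
np.set_printoptions(precision=4,suppress=True)
D=pickle.load(open("d0.pkl","rb")); c=pickle.load(open("w1.pkl","rb")); D["w1"]=c
im=c["image"]; g=cv2.cvtColor(im,cv2.COLOR_BGR2GRAY); P=cloud(c)
def tri(*rs):
    A=0;b=0
    for o,d in rs:
        d=d/np.linalg.norm(d); M=np.eye(3)-np.outer(d,d); A=A+M; b=b+M@o
    p=np.linalg.solve(A,b); return p,[np.linalg.norm((np.eye(3)-np.outer(d/np.linalg.norm(d),d/np.linalg.norm(d)))@(p-o)) for o,d in rs]
def blob(n,m,x0,y0,x1,y1):
    k=np.zeros(m.shape,bool); k[y0:y1,x0:x1]=1; nl,l,st,ce=cv2.connectedComponentsWithStats((m&k).astype(np.uint8)); i=1+np.argmax(st[1:,4]); print(n,st[i],ce[i]); return ce[i]
gt=cv2.cvtColor(D["top"]["image"],cv2.COLOR_BGR2GRAY); gs=cv2.cvtColor(D["scene"]["image"],cv2.COLOR_BGR2GRAY)
def nr(I): I=I.astype(int); return (I.max(2)-I.min(2))<40
nw=blob("nutw",nr(im)&(g<110),385,150,440,200)
nt=blob("nutt",nr(D["top"]["image"])&(gt<110),354,229,371,245)
ns=blob("nuts",nr(D["scene"]["image"])&(gs<110),250,226,272,244)
R=[ray(c,*nw),ray(D["top"],*nt),ray(D["scene"],*ns)]
print("nut tri wrist+top",tri(*R[:2]),"all",tri(*R))
kw=blob("pinw",g>90,302,206,326,232); kt=blob("pint",gt>90,328,247,339,258)
print("pin tri",tri(ray(c,*kw),ray(D["top"],*kt))); print("pin z.213 w",onz(c,*kw,.213),"top",onz(D["top"],*kt,.213), "depth",P[int(kw[1]),int(kw[0])])
print("nut .156 w",onz(c,*nw,.156),"top",onz(D["top"],*nt,.156))
ell=None
hsv=cv2.cvtColor(im,cv2.COLOR_BGR2HSV); 
rr=np.hypot(*(P[...,:2]-onz(c,*nw,.156)[:2]).transpose(2,0,1))
m=(P[...,2]>.12)&(P[...,2]<.14)&(rr<.2)&(rr>.12); m[:,:420]=0; q=P[m]; j=np.argsort(rr[m])[:10]; print("tip depth w",q[j].mean(0),rr[m][j][:5], np.argwhere(m)[j].mean(0))
d=(np.abs(P[...,2]-.112)<.006)&(rr<.16); pts=(P[d][:,:2]*1000).astype(np.float32); h=cv2.convexHull(pts); print("disc encl",cv2.minEnclosingCircle(h))
```

```text
nutw [394 158  33  31 780] [410.5462 172.7949]
nutt [356 231  12  12  94] [361.5426 235.7128]
nuts [255 230  11   9  73] [259.8904 233.9178]
nut tri wrist+top (array([ 0.5589, -0.0894,  0.1456]), [np.float64(0.0013284816225524422), np.float64(0.0013284816225524424)]) all (array([ 0.5586, -0.0879,  0.1511]), [np.float64(0.0009382389808570263), np.float64(0.0021229760649138316), np.float64(0.0012055087328851886)])
pinw [305 210  17  17 221] [313.0226 218.1222]
pint [331 249   6   6  27] [333.4815 251.1111]
pin tri (array([ 0.5131, -0.0169,  0.2132]), [np.float64(0.0018073359626639125), np.float64(0.0018073359626639177)])
pin z.213 w [ 0.5131 -0.0151  0.213 ] top [ 0.5131 -0.0187  0.213 ] depth [ 0.5133 -0.0151  0.2136]
nut .156 w [ 0.5588 -0.0858  0.156 ] top [ 0.5577 -0.0896  0.156 ]
tip depth w [ 0.6789 -0.1371  0.1285] [0.1301 0.1302 0.1303 0.1305 0.1305] [ 43.8 507.9]
disc encl ((558.471435546875, -86.84980010986328), 139.87319946289062)
```

drive_tool([
  [[0.002, -0.004, 0.03], 0, 0.085],
  [[0.0045, -0.008, 0.06], 0, 0.085],
  [[0.0045, -0.008, 0.09], 0, 0.085],
  [[0.0045, -0.008, 0.1], 0, 0.085],
  [[0.0045, -0.008, 0.1], 0, 0.085],
])

```text
time_s: 2.6
eef_pos: [0.5124, -0.0165, 0.23]
eef_rot: [0.992, 0.128, -0.001, 0.0]
contact_force: [-0.4, 0.4, 0.7]
grip_width: 0.994
finger_force: 0.0
```

Run:
```python
from h import *
np.set_printoptions(precision=4,suppress=True)
s=readout.sense(); print(s["time_s"],s["eef_pos"],s["eef_rot"],s["joint_pos"],s["contact_force"])
c=cams.capture("wrist"); cv2.imwrite("pics/w2.png",c["image"])
g=cv2.cvtColor(c["image"],cv2.COLOR_BGR2GRAY); m=(g>90)&(c["z_map"]>0)
P=cloud(c); m=(P[...,2]>.2)&(P[...,2]<.225)&(np.hypot(P[...,0]-.513,P[...,1]+.016)<.03)
n,l,st,ce=cv2.connectedComponentsWithStats(m.astype(np.uint8)); 
for i in range(1,n):
    if st[i,4]>100: print("knob",st[i],ce[i],onz(c,*ce[i],.213),P[l==i].mean(0))
print(proj(c,np.array([.5131,-.0165,.213])))
```

```text
2.6 [ 0.5124 -0.0165  0.23  ] [ 0.9917  0.1282 -0.0014  0.    ] [ 0.3502  0.305  -0.4918  1.8349  0.1648  1.0448 -1.5196] [-0.4035  0.3967  0.74  ]
knob [ 294  234   59   62 2882] [323.0239 264.2228] [ 0.5154 -0.0146  0.213 ] [ 0.5149 -0.0147  0.2117]
[325.5777 269.4345]
```

drive_tool([
  [[0.002, -0.001, 0.03], 0, 0.085],
  [[0.002, -0.001, 0.062], 0, 0.085],
  [[0.002, -0.001, 0.062], 0, 0.085],
  [[0.002, -0.001, 0.062], 0, 0.02],
  [[0.002, -0.001, 0.062], 0, 0.0],
])

```text
time_s: 3.15
eef_pos: [0.5169, -0.0137, 0.1712]
eef_rot: [0.992, 0.129, 0.002, 0.0]
contact_force: [0.1, 0.3, -0.1]
grip_width: 0.684
finger_force: 0.0
```

drive_tool([
  [[0, 0, 0], 0, 0.0],
  [[0, 0, 0], 0, 0.0],
  [[0, 0, 0], 0, 0.0],
])

```text
time_s: 3.45
eef_pos: [0.5171, -0.014, 0.1707]
eef_rot: [0.992, 0.129, 0.002, 0.001]
contact_force: [0.3, -1.7, 6.5]
grip_width: 0.305
finger_force: 58.6
```

Run:
```python
from h import *
np.set_printoptions(precision=4,suppress=True)
s=readout.sense(); print(s)
c=cams.capture("wrist"); cv2.imwrite("pics/w3.png",c["image"])
```

```text
{'time_s': 3.45, 'joint_pos': array([ 0.3241,  0.3811, -0.4755,  1.8926,  0.218 ,  0.9144, -1.5679]), 'qd': array([-0.0026, -0.    ,  0.0015, -0.0021, -0.001 , -0.001 , -0.0001]), 'joint_torque': array([ -0.5823, -41.0321,  -4.2915, -20.3501,  -0.365 ,   0.1589,
         0.0009]), 'eef_pos': array([ 0.5171, -0.014 ,  0.1707]), 'eef_rot': array([0.9917, 0.1288, 0.0019, 0.0006]), 'contact_force': array([ 0.2881, -1.7455,  6.4547]), 'wrist_torque': array([-0.3161, -0.0912,  0.0383]), 'finger_force': 58.59927437169972, 'grip_width': 0.3054284902376945}
```

View pics/w3.png

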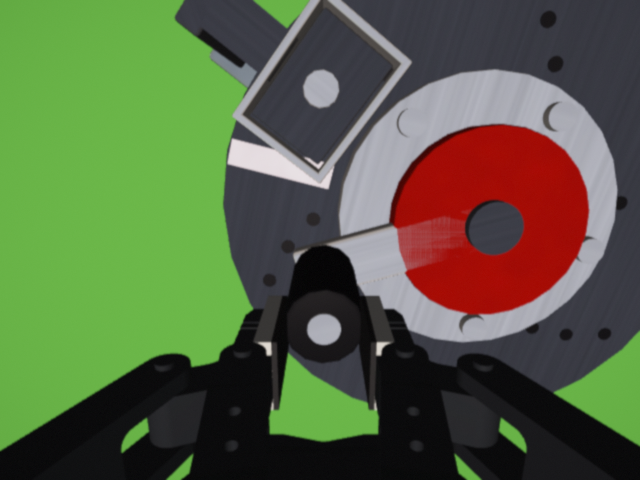

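Wrist picture: the knob (pin at (324,329)) sits between the pads, nut at (495,228), fingers over the crank arm and clear of the disc. Grip 58 N. Working out the circle rows.

```bash
cat > circ.py <<'E'
from h import *
XA=np.array([.9667,.2557]); YA=np.array([.2557,-.9667])
def rows(th0,angs,per=5,r=.085):
    """angs: cumulative crank angles of rows from th0; prints calls in tool axes, 0.5 mm rounding of absolute points"""
    A=np.r_[0,angs]+th0; w=r*np.c_[np.cos(A),np.sin(A)]; t=np.round(np.c_[w@XA,w@YA]*2000)/2000
    for i in range(0,len(angs),per):
        q=t[i+1:i+1+per]-t[i]; print(i,[[round(float(a),4),round(float(b),4)] for a,b in q], "th_end",round(float(A[min(i+per,len(angs))]),3))
E
python3 - <<'E'
from circ import *
c=cv2.imread("pics/w3.png"); import pickle
np.set_printoptions(precision=4,suppress=True)
# two-frame pose: shift w1 camera with TCP (same orientation)
w=pickle.load(open("w1.pkl","rb")); s=readout.sense(); V=np.array(w["view"]); 
R=V[:3,:3]; cam=-R.T@V[:3,3]+(s["eef_pos"]-np.array([.5108,-.0252,.3307])); V[:3,3]=-R@cam; w["view"]=V
n=onz(w,495,228,.156); k=onz(w,324,329,.213); print("nut",n,"knob",k,"r",np.hypot(*(k-n)[:2]),"th",np.arctan2(*(k-n)[1::-1]))
d=2*np.pi/25
print("ramp"); rows(2.14,d*np.array([.2,.6,1.2,2,3])); print("cycle"); rows(2.14+3*d,d*np.arange(1,26))
E
```

```text
nut [ 0.5592 -0.0849  0.156 ] knob [ 0.5162 -0.0128  0.213 ] r 0.08394501032054506 th 2.1084616049070877
ramp
0 [[-0.004, 0.0015], [-0.012, 0.005], [-0.023, 0.0115], [-0.036, 0.0225], [-0.0485, 0.04]] th_end 2.894
cycle
0 [[-0.0075, 0.0195], [-0.0105, 0.0405], [-0.008, 0.062], [0.0, 0.0815], [0.0125, 0.099]] th_end 4.151
5 [[0.016, 0.0135], [0.0355, 0.0225], [0.0565, 0.027], [0.0775, 0.0255], [0.098, 0.019]] th_end 5.407
10 [[0.018, -0.0115], [0.0325, -0.027], [0.043, -0.0455], [0.0485, -0.066], [0.0485, -0.0875]] th_end 6.664
15 [[-0.0055, -0.0205], [-0.0155, -0.039], [-0.03, -0.055], [-0.048, -0.0665], [-0.0685, -0.073]] th_end 7.921
20 [[-0.021, -0.0015], [-0.042, 0.0025], [-0.0615, 0.0115], [-0.078, 0.025], [-0.0905, 0.0425]] th_end 9.177
```

Run:
```python
from circ import *
d=2*np.pi/25
print("ramp"); rows(2.105,d*np.array([.2,.6,1.2,2,3])); print("cycle"); rows(2.105+3*d,d*np.arange(1,26))
```

```text
ramp
0 [[-0.004, 0.0015], [-0.012, 0.0045], [-0.0235, 0.011], [-0.0365, 0.0215], [-0.05, 0.038]] th_end 2.859
cycle
0 [[-0.0085, 0.0195], [-0.012, 0.0405], [-0.01, 0.062], [-0.003, 0.082], [0.009, 0.1]] th_end 4.116
5 [[0.0155, 0.014], [0.0345, 0.024], [0.0555, 0.0285], [0.0765, 0.028], [0.097, 0.022]] th_end 5.372
10 [[0.0185, -0.0105], [0.034, -0.0255], [0.045, -0.0435], [0.051, -0.064], [0.0515, -0.0855]] th_end 6.629
15 [[-0.0045, -0.0205], [-0.014, -0.04], [-0.028, -0.056], [-0.0455, -0.068], [-0.0655, -0.0755]] th_end 7.886
20 [[-0.021, -0.002], [-0.042, 0.001], [-0.0615, 0.0095], [-0.0785, 0.0225], [-0.092, 0.039]] th_end 9.142
```

drive_tool([
  [[-0.004, 0.0015, 0], 0, 0.0],
  [[-0.012, 0.0045, 0], 0, 0.0],
  [[-0.0235, 0.011, 0], 0, 0.0],
  [[-0.0365, 0.0215, 0], 0, 0.0],
  [[-0.05, 0.038, 0], 0, 0.0],
])

```text
time_s: 4.0
eef_pos: [0.4787, -0.0625, 0.1707]
eef_rot: [0.992, 0.13, 0.003, 0.0]
contact_force: [7.1, -0.2, 3.1]
grip_width: 0.307
finger_force: 58.8
```

drive_tool([
  [[-0.0085, 0.0195, 0], 0, 0.0],
  [[-0.012, 0.0405, 0], 0, 0.0],
  [[-0.01, 0.062, 0], 0, 0.0],
  [[-0.003, 0.082, 0], 0, 0.0],
  [[0.009, 0.1, 0], 0, 0.0],
])

```text
time_s: 4.5
eef_pos: [0.5125, -0.1581, 0.1707]
eef_rot: [0.992, 0.129, 0.002, 0.0]
contact_force: [1.7, 5.1, 7.6]
grip_width: 0.309
finger_force: 59.7
```

drive_tool([
  [[0.0155, 0.014, 0], 0, 0.0],
  [[0.0345, 0.024, 0], 0, 0.0],
  [[0.0555, 0.0285, 0], 0, 0.0],
  [[0.0765, 0.028, 0], 0, 0.0],
  [[0.097, 0.022, 0], 0, 0.0],
])

```text
time_s: 5.0
eef_pos: [0.612, -0.1549, 0.1707]
eef_rot: [0.992, 0.128, 0.001, 0.001]
contact_force: [-3.5, 1.4, 9.4]
grip_width: 0.306
finger_force: 59.9
```

drive_tool([
  [[0.0185, -0.0105, 0], 0, 0.0],
  [[0.034, -0.0255, 0], 0, 0.0],
  [[0.045, -0.0435, 0], 0, 0.0],
  [[0.051, -0.064, 0], 0, 0.0],
  [[0.0515, -0.0855, 0], 0, 0.0],
])

```text
time_s: 5.5
eef_pos: [0.64, -0.0578, 0.1707]
eef_rot: [0.992, 0.129, 0.002, 0.0]
contact_force: [-2.1, -1.4, 8.7]
grip_width: 0.306
finger_force: 59.8
```

drive_tool([
  [[-0.0045, -0.0205, 0], 0, 0.0],
  [[-0.014, -0.04, 0], 0, 0.0],
  [[-0.028, -0.056, 0], 0, 0.0],
  [[-0.0455, -0.068, 0], 0, 0.0],
  [[-0.0655, -0.0755, 0], 0, 0.0],
])

```text
time_s: 6.0
eef_pos: [0.5565, -0.0022, 0.1707]
eef_rot: [0.992, 0.129, 0.002, 0.001]
contact_force: [0.8, -6.2, 9.0]
grip_width: 0.306
finger_force: 59.8
```

drive_tool([
  [[-0.021, -0.002, 0], 0, 0.0],
  [[-0.042, 0.001, 0], 0, 0.0],
  [[-0.0615, 0.0095, 0], 0, 0.0],
  [[-0.0785, 0.0225, 0], 0, 0.0],
  [[-0.092, 0.039, 0], 0, 0.0],
])

```text
time_s: 6.5
eef_pos: [0.4783, -0.0636, 0.1707]
eef_rot: [0.992, 0.129, 0.003, 0.001]
contact_force: [9.1, -1.0, 0.7]
grip_width: 0.305
finger_force: 59.1
```

```bash
cat > mark.py <<'E'
from h import *
AX=np.array([.5585,-.0870]); TIP={"top":-.383,"scene":-.395}
def mark(n,save=None):
    t=readout.sense()["time_s"]; c=cams.capture(n); im=c["image"].astype(int)
    if save: cv2.imwrite(f"pics/{save}.png",c["image"])
    a=np.array([.5577,-.0896]) if n=="top" else np.array([.5590,-.0865])
    # unwrap the disc's top plane into (angle, radius) and look for white
    ang=np.radians(np.arange(0,360,.5)); rad=np.arange(.082,.137,.002)
    W=np.stack([a[0]+rad[None]*np.cos(ang)[:,None],a[1]+rad[None]*np.sin(ang)[:,None],np.full((len(ang),len(rad)),.112)],-1)
    uv=np.array([proj(c,p) for p in W.reshape(-1,3)]).reshape(len(ang),len(rad),2).astype(np.float32)
    I=cv2.remap(c["image"],uv[...,0],uv[...,1],cv2.INTER_LINEAR).astype(int)
    w=(I.min(2)>140).sum(1); 
    n_,l,st,ce=cv2.connectedComponentsWithStats(np.repeat((np.r_[w,w]>=9).astype(np.uint8)[:,None],3,1))
    out=[]
    for i in range(1,n_):
        y,h=st[i,1],st[i,3]
        if 6<=h<=40 and y<720: out.append((round(float((ce[i,1]*.5+180)%360-180),1),h*.5,int(w[int(ce[i,1])%720])))
    return t,n,out
E
python3 - <<'E'
from mark import *
print(mark("top","t1")); print(mark("scene","s1"))
s=readout.sense(); print(s["time_s"],s["eef_pos"],s["contact_force"])
E
```

```text
(6.5, 'top', [(-62.8, np.float64(7.0), 21)])
(6.55, 'scene', [(164.2, np.float64(3.0), 12), (171.0, np.float64(9.5), 12), (-58.2, np.float64(8.0), 28)])
6.6 [ 0.4776343  -0.06700112  0.17068201] [ 0.48079216 -2.18936816  6.97968713]
```

```bash
python3 -c "
import cv2,numpy as np
a=cv2.imread('pics/t1.png')[140:340,260:460];b=cv2.imread('pics/s1.png')[160:360,170:370]
cv2.imwrite('pics/v1.png',cv2.resize(np.hstack([a,b]),(800,400),interpolation=cv2.INTER_CUBIC))"
```

```text
(no output)
```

View pics/v1.png

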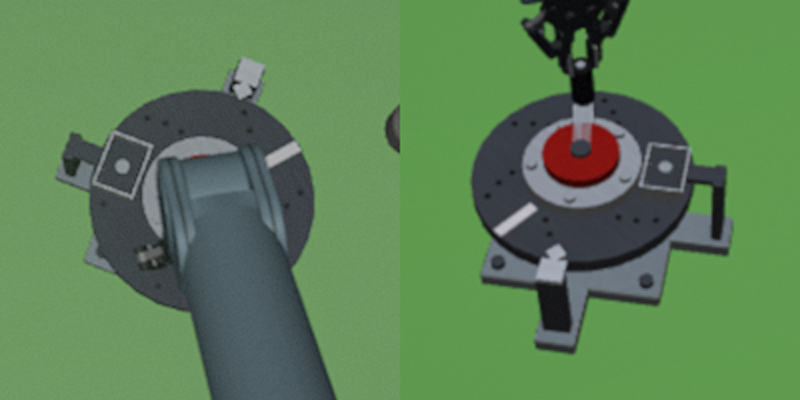

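Left (top): line at crop (283,154); right (scene): line at (516,218), knob held. The mark finder agrees: −62.8° at 6.50 s, −58.2° at 6.55 s, so about 1.6 rad/s. One more turn to fix the speed.

drive_tool([
  [[-0.0085, 0.0195, 0], 0, 0.0],
  [[-0.012, 0.0405, 0], 0, 0.0],
  [[-0.01, 0.062, 0], 0, 0.0],
  [[-0.003, 0.082, 0], 0, 0.0],
  [[0.009, 0.1, 0], 0, 0.0],
])

```text
time_s: 7.1
eef_pos: [0.5126, -0.1581, 0.1707]
eef_rot: [0.992, 0.129, 0.002, 0.0]
contact_force: [2.5, 5.9, 6.9]
grip_width: 0.307
finger_force: 59.9
```

drive_tool([
  [[0.0155, 0.014, 0], 0, 0.0],
  [[0.0345, 0.024, 0], 0, 0.0],
  [[0.0555, 0.0285, 0], 0, 0.0],
  [[0.0765, 0.028, 0], 0, 0.0],
  [[0.097, 0.022, 0], 0, 0.0],
])

```text
time_s: 7.6
eef_pos: [0.612, -0.1549, 0.1707]
eef_rot: [0.992, 0.128, 0.001, 0.001]
contact_force: [-2.6, 1.5, 9.8]
grip_width: 0.305
finger_force: 60.2
```

drive_tool([
  [[0.0185, -0.0105, 0], 0, 0.0],
  [[0.034, -0.0255, 0], 0, 0.0],
  [[0.045, -0.0435, 0], 0, 0.0],
  [[0.051, -0.064, 0], 0, 0.0],
  [[0.0515, -0.0855, 0], 0, 0.0],
])

```text
time_s: 8.1
eef_pos: [0.64, -0.0576, 0.1707]
eef_rot: [0.992, 0.129, 0.002, 0.0]
contact_force: [-1.3, -1.0, 9.1]
grip_width: 0.308
finger_force: 60.1
```

drive_tool([
  [[-0.0045, -0.0205, 0], 0, 0.0],
  [[-0.014, -0.04, 0], 0, 0.0],
  [[-0.028, -0.056, 0], 0, 0.0],
  [[-0.0455, -0.068, 0], 0, 0.0],
  [[-0.0655, -0.0755, 0], 0, 0.0],
])

```text
time_s: 8.6
eef_pos: [0.5565, -0.0022, 0.1707]
eef_rot: [0.992, 0.129, 0.002, 0.001]
contact_force: [0.4, -6.1, 9.0]
grip_width: 0.307
finger_force: 60.1
```

drive_tool([
  [[-0.021, -0.002, 0], 0, 0.0],
  [[-0.042, 0.001, 0], 0, 0.0],
  [[-0.0615, 0.0095, 0], 0, 0.0],
  [[-0.0785, 0.0225, 0], 0, 0.0],
  [[-0.092, 0.039, 0], 0, 0.0],
])

```text
time_s: 9.1
eef_pos: [0.4784, -0.0636, 0.1707]
eef_rot: [0.992, 0.129, 0.003, 0.001]
contact_force: [8.7, -1.4, 1.4]
grip_width: 0.305
finger_force: 59.3
```

```bash
cat > fit.py <<'E'
import numpy as np
from scipy.optimize import least_squares
d=2*np.pi/25; B=.05  # lag of arm behind command
def sim(crank,T,tau,I,th0=np.radians(90.4),dt=.002):
    """crank: list of (t,angle) knots; returns disc angle,speed at times T"""
    t=np.arange(crank[0][0],max(T)+dt,dt); c=np.interp(t-.04,*np.array(crank).T); wc=np.gradient(c,dt)
    th=np.zeros_like(t); w=0.; W=np.zeros_like(t); th[0]=th0
    for i in range(1,len(t)):
        q=.09*(wc[i]-w)-.015*w; f=.004+tau
        if abs(w)<1e-3 and abs(q)<f: w=0.
        else:
            wn=w+dt*(q-f*np.sign(w if abs(w)>1e-3 else q))/I
            w=0. if wn*w<0 else wn
        th[i]=th[i-1]+w*dt; W[i]=w
    return np.interp(T,t,th),np.interp(T,t,W)
def start():
    k=[(3.5,0)]+[(3.5+.1*(i+1),d*x) for i,x in enumerate([.2,.6,1.2,2,3])]
    k+=[(4.0+.1*i,d*(3+i)) for i in range(1,26)]+[(6.6,28*d)]
    return k
E
python3 - <<'E'
from mark import *; from fit import *
m=mark("top","t2"); print(m)
if not m[2]: print(mark("scene","s2"))
E
```

```text
(9.1, 'top', [(155.5, np.float64(6.5), 22)])
```

Run:
```python
from fit import *
k=start()+[(6.6+.1*i,d*(28+i)) for i in range(1,26)]
T=np.array([6.5,6.55,9.1]); Z=np.radians([297.2,301.0,155.5+360])
f=lambda p:(sim(k,T,*p)[0]-Z)
s=least_squares(f,[.05,.053],bounds=([.01,.035],[.15,.07]),diff_step=.02); print(s.x,np.degrees(s.fun),sim(k,T,*s.x)[1])
for I in(.04,.053,.066):
    s1=least_squares(lambda p:f([p[0],I]),[.05],diff_step=.02); print(I,s1.x,np.degrees(s1.fun),sim(k,T,s1.x[0],I)[1])
tau,I=s.x
for N in(24,25,26,28): print(N,(.09*20*np.pi/N-.004-tau)/.105)
```

```text
[0.0594102  0.03903109] [-0.30431962  0.3103236  -0.00598432] [1.54920264 1.48637146 1.54966046]
0.04 [0.05901722] [-0.58622407  0.03912561  0.26689247] [1.55272857 1.4914281  1.55330274]
0.053 [0.05361678] [-4.46469693 -3.70378977  3.92599766] [1.59778002 1.55198449 1.6025283 ]
0.066 [0.04801002] [-8.42513239 -7.54897587  7.48362375] [1.6362857  1.60059011 1.65225583]
24 1.6400880426273667
25 1.5503282525248012
26 1.4674730616608944
28 1.3195173636896327
```

Fit gives 1.55 rad/s at 25 rows per turn, so I keep that rate for three turns without pictures.

drive_tool([
  [[-0.0085, 0.0195, 0], 0, 0.0],
  [[-0.012, 0.0405, 0], 0, 0.0],
  [[-0.01, 0.062, 0], 0, 0.0],
  [[-0.003, 0.082, 0], 0, 0.0],
  [[0.009, 0.1, 0], 0, 0.0],
])

```text
time_s: 9.65
eef_pos: [0.5126, -0.1581, 0.1707]
eef_rot: [0.992, 0.129, 0.002, 0.0]
contact_force: [3.2, 4.4, 7.8]
grip_width: 0.306
finger_force: 60.1
```

drive_tool([
  [[0.0155, 0.014, 0], 0, 0.0],
  [[0.0345, 0.024, 0], 0, 0.0],
  [[0.0555, 0.0285, 0], 0, 0.0],
  [[0.0765, 0.028, 0], 0, 0.0],
  [[0.097, 0.022, 0], 0, 0.0],
])

```text
time_s: 10.15
eef_pos: [0.6121, -0.1548, 0.1707]
eef_rot: [0.992, 0.128, 0.001, 0.001]
contact_force: [-3.8, 2.0, 10.4]
grip_width: 0.306
finger_force: 60.3
```

drive_tool([
  [[0.0185, -0.0105, 0], 0, 0.0],
  [[0.034, -0.0255, 0], 0, 0.0],
  [[0.045, -0.0435, 0], 0, 0.0],
  [[0.051, -0.064, 0], 0, 0.0],
  [[0.0515, -0.0855, 0], 0, 0.0],
])

```text
time_s: 10.65
eef_pos: [0.6399, -0.0576, 0.1707]
eef_rot: [0.992, 0.129, 0.002, 0.0]
contact_force: [-3.1, -2.6, 11.0]
grip_width: 0.306
finger_force: 60.2
```

drive_tool([
  [[-0.0045, -0.0205, 0], 0, 0.0],
  [[-0.014, -0.04, 0], 0, 0.0],
  [[-0.028, -0.056, 0], 0, 0.0],
  [[-0.0455, -0.068, 0], 0, 0.0],
  [[-0.0655, -0.0755, 0], 0, 0.0],
])

```text
time_s: 11.15
eef_pos: [0.5565, -0.0022, 0.1707]
eef_rot: [0.992, 0.129, 0.002, 0.001]
contact_force: [1.3, -7.0, 8.8]
grip_width: 0.304
finger_force: 60.2
```

drive_tool([
  [[-0.021, -0.002, 0], 0, 0.0],
  [[-0.042, 0.001, 0], 0, 0.0],
  [[-0.0615, 0.0095, 0], 0, 0.0],
  [[-0.0785, 0.0225, 0], 0, 0.0],
  [[-0.092, 0.039, 0], 0, 0.0],
])

```text
time_s: 11.65
eef_pos: [0.4784, -0.0635, 0.1707]
eef_rot: [0.992, 0.129, 0.003, 0.001]
contact_force: [8.0, -1.0, 1.5]
grip_width: 0.309
finger_force: 59.4
```

drive_tool([
  [[-0.0085, 0.0195, 0], 0, 0.0],
  [[-0.012, 0.0405, 0], 0, 0.0],
  [[-0.01, 0.062, 0], 0, 0.0],
  [[-0.003, 0.082, 0], 0, 0.0],
  [[0.009, 0.1, 0], 0, 0.0],
])

```text
time_s: 12.15
eef_pos: [0.5126, -0.1581, 0.1707]
eef_rot: [0.992, 0.129, 0.002, 0.0]
contact_force: [2.1, 5.3, 7.8]
grip_width: 0.306
finger_force: 60.1
```

drive_tool([
  [[0.0155, 0.014, 0], 0, 0.0],
  [[0.0345, 0.024, 0], 0, 0.0],
  [[0.0555, 0.0285, 0], 0, 0.0],
  [[0.0765, 0.028, 0], 0, 0.0],
  [[0.097, 0.022, 0], 0, 0.0],
])

```text
time_s: 12.65
eef_pos: [0.6121, -0.1548, 0.1707]
eef_rot: [0.992, 0.128, 0.001, 0.001]
contact_force: [-2.6, 1.1, 9.6]
grip_width: 0.306
finger_force: 60.3
```

drive_tool([
  [[0.0185, -0.0105, 0], 0, 0.0],
  [[0.034, -0.0255, 0], 0, 0.0],
  [[0.045, -0.0435, 0], 0, 0.0],
  [[0.051, -0.064, 0], 0, 0.0],
  [[0.0515, -0.0855, 0], 0, 0.0],
])

```text
time_s: 13.15
eef_pos: [0.6399, -0.0576, 0.1707]
eef_rot: [0.992, 0.129, 0.002, 0.0]
contact_force: [-2.6, -2.0, 10.4]
grip_width: 0.306
finger_force: 60.3
```

drive_tool([
  [[-0.0045, -0.0205, 0], 0, 0.0],
  [[-0.014, -0.04, 0], 0, 0.0],
  [[-0.028, -0.056, 0], 0, 0.0],
  [[-0.0455, -0.068, 0], 0, 0.0],
  [[-0.0655, -0.0755, 0], 0, 0.0],
])

```text
time_s: 13.65
eef_pos: [0.5565, -0.0022, 0.1706]
eef_rot: [0.992, 0.129, 0.002, 0.001]
contact_force: [0.3, -5.4, 10.1]
grip_width: 0.3
finger_force: 60.3
```

drive_tool([
  [[-0.021, -0.002, 0], 0, 0.0],
  [[-0.042, 0.001, 0], 0, 0.0],
  [[-0.0615, 0.0095, 0], 0, 0.0],
  [[-0.0785, 0.0225, 0], 0, 0.0],
  [[-0.092, 0.039, 0], 0, 0.0],
])

```text
time_s: 14.15
eef_pos: [0.4784, -0.0635, 0.1707]
eef_rot: [0.992, 0.129, 0.003, 0.001]
contact_force: [7.9, -0.8, 1.2]
grip_width: 0.304
finger_force: 59.5
```

drive_tool([
  [[-0.0085, 0.0195, 0], 0, 0.0],
  [[-0.012, 0.0405, 0], 0, 0.0],
  [[-0.01, 0.062, 0], 0, 0.0],
  [[-0.003, 0.082, 0], 0, 0.0],
  [[0.009, 0.1, 0], 0, 0.0],
])

```text
time_s: 14.65
eef_pos: [0.5126, -0.1581, 0.1707]
eef_rot: [0.992, 0.129, 0.002, 0.0]
contact_force: [2.4, 5.1, 8.5]
grip_width: 0.308
finger_force: 60.2
```

drive_tool([
  [[0.0155, 0.014, 0], 0, 0.0],
  [[0.0345, 0.024, 0], 0, 0.0],
  [[0.0555, 0.0285, 0], 0, 0.0],
  [[0.0765, 0.028, 0], 0, 0.0],
  [[0.097, 0.022, 0], 0, 0.0],
])

```text
time_s: 15.15
eef_pos: [0.6121, -0.1548, 0.1707]
eef_rot: [0.992, 0.128, 0.001, 0.001]
contact_force: [-2.8, 1.7, 10.6]
grip_width: 0.308
finger_force: 60.4
```

drive_tool([
  [[0.0185, -0.0105, 0], 0, 0.0],
  [[0.034, -0.0255, 0], 0, 0.0],
  [[0.045, -0.0435, 0], 0, 0.0],
  [[0.051, -0.064, 0], 0, 0.0],
  [[0.0515, -0.0855, 0], 0, 0.0],
])

```text
time_s: 15.65
eef_pos: [0.6399, -0.0576, 0.1707]
eef_rot: [0.992, 0.129, 0.002, 0.0]
contact_force: [-3.1, -1.1, 9.7]
grip_width: 0.309
finger_force: 60.3
```

drive_tool([
  [[-0.0045, -0.0205, 0], 0, 0.0],
  [[-0.014, -0.04, 0], 0, 0.0],
  [[-0.028, -0.056, 0], 0, 0.0],
  [[-0.0455, -0.068, 0], 0, 0.0],
  [[-0.0655, -0.0755, 0], 0, 0.0],
])

```text
time_s: 16.15
eef_pos: [0.5565, -0.0022, 0.1707]
eef_rot: [0.992, 0.129, 0.002, 0.001]
contact_force: [0.7, -6.2, 10.5]
grip_width: 0.308
finger_force: 60.3
```

drive_tool([
  [[-0.021, -0.002, 0], 0, 0.0],
  [[-0.042, 0.001, 0], 0, 0.0],
  [[-0.0615, 0.0095, 0], 0, 0.0],
  [[-0.0785, 0.0225, 0], 0, 0.0],
  [[-0.092, 0.039, 0], 0, 0.0],
])

```text
time_s: 16.65
eef_pos: [0.4784, -0.0635, 0.1707]
eef_rot: [0.992, 0.129, 0.003, 0.001]
contact_force: [8.0, -1.1, 1.5]
grip_width: 0.31
finger_force: 59.5
```

Run:
```python
from mark import *; from fit import *
m=mark("top","t3"); m2=mark("top"); print(m,m2)
if not m[2]: print(mark("scene","s3"))
k=start()+[(6.6+.1*i,d*(28+i)) for i in range(1,26)]+[(9.15,53*d)]+[(9.15+.1*i,d*(53+i)) for i in range(1,76)]
a,w=sim(k,np.array([9.1,9.2,9.4,9.6,9.8,10.2,11,16.65]),.0594,.039); print("model",(np.degrees(a)+180)%360-180,w)
```

```text
(16.65, 'top', [(97.5, np.float64(7.5), 28)]) (16.7, 'top', [(101.8, np.float64(8.0), 28)])
model [ 155.54859395  163.84615846  179.27648013 -164.31850956 -147.3454537
 -112.54429361  -41.81108596  100.05099298] [1.54976073 1.28586932 1.39624295 1.46056835 1.49805701 1.53263838
 1.54837346 1.55042544]
```

Speed has held about 1.54 rad/s for 7 s (model and picture agree). Now hold the crank and let the disc stop.

drive_tool([
  [[0, 0, 0], 0, 0.0],
  [[0, 0, 0], 0, 0.0],
  [[0, 0, 0], 0, 0.0],
  [[0, 0, 0], 0, 0.0],
  [[0, 0, 0], 0, 0.0],
])

```text
time_s: 17.25
eef_pos: [0.4786, -0.0633, 0.1706]
eef_rot: [0.992, 0.129, 0.002, 0.0]
contact_force: [0.8, -1.5, 8.7]
grip_width: 0.306
finger_force: 60.3
```

Run:
```python
from mark import *; from fit import *; from circ import rows
import pickle
D=pickle.load(open("d0.pkl","rb"))
p=onz(D["top"],380.75,189.3,.131)[:2]-[.5577,-.0896]; print("tip top",np.hypot(*p),np.degrees(np.arctan2(p[1],p[0])))
m=mark("top"); m2=mark("scene"); print(m,m2, readout.sense()["eef_pos"])
A=m[2][0][0] if m[2] else m2[2][0][0]; goal=-22.4+360
for M in np.arange(10,32,1.):
    full=int(M); k=[(0,0)]+[(.1*i,d*i) for i in range(1,full+1)]
    k+=[(k[-1][0]+2,k[-1][1])]
    a,w=sim(k,np.array([k[-1][0]]),.0594,.039,np.radians(A)); 
    if abs(np.degrees(a[0])-goal)<25: print(M,np.degrees(a[0])-goal)
```

```text
tip top 0.13211031766623346 -24.50903945664307
(17.25, 'top', [(120.5, np.float64(7.5), 28)]) (17.3, 'scene', [(120.2, np.float64(8.0), 28), (168.8, np.float64(8.0), 12)]) [ 0.47867385 -0.06322695  0.17064938]
24.0 -20.22172481459404
25.0 -11.341805753624271
26.0 -2.4610907263226522
27.0 6.420231950735115
28.0 15.302022439352129
29.0 24.184169292604167
```

drive_tool([
  [[-0.0085, 0.0195, 0], 0, 0.0],
  [[-0.012, 0.0405, 0], 0, 0.0],
  [[-0.01, 0.062, 0], 0, 0.0],
  [[-0.003, 0.082, 0], 0, 0.0],
  [[0.009, 0.1, 0], 0, 0.0],
])

```text
time_s: 17.85
eef_pos: [0.5124, -0.158, 0.1706]
eef_rot: [0.992, 0.129, 0.001, 0.0]
contact_force: [1.9, 5.4, 9.1]
grip_width: 0.307
finger_force: 60.3
```

drive_tool([
  [[0.0155, 0.014, 0], 0, 0.0],
  [[0.0345, 0.024, 0], 0, 0.0],
  [[0.0555, 0.0285, 0], 0, 0.0],
  [[0.0765, 0.028, 0], 0, 0.0],
  [[0.097, 0.022, 0], 0, 0.0],
])

```text
time_s: 18.35
eef_pos: [0.6121, -0.1548, 0.1707]
eef_rot: [0.992, 0.128, 0.001, 0.001]
contact_force: [-2.7, 1.3, 10.4]
grip_width: 0.31
finger_force: 60.5
```

drive_tool([
  [[0.0185, -0.0105, 0], 0, 0.0],
  [[0.034, -0.0255, 0], 0, 0.0],
  [[0.045, -0.0435, 0], 0, 0.0],
  [[0.051, -0.064, 0], 0, 0.0],
  [[0.0515, -0.0855, 0], 0, 0.0],
])

```text
time_s: 18.85
eef_pos: [0.6399, -0.0576, 0.1707]
eef_rot: [0.992, 0.129, 0.002, 0.0]
contact_force: [-2.6, -1.8, 11.0]
grip_width: 0.307
finger_force: 60.4
```

drive_tool([
  [[-0.0045, -0.0205, 0], 0, 0.0],
  [[-0.014, -0.04, 0], 0, 0.0],
  [[-0.028, -0.056, 0], 0, 0.0],
  [[-0.0455, -0.068, 0], 0, 0.0],
  [[-0.0655, -0.0755, 0], 0, 0.0],
])

```text
time_s: 19.35
eef_pos: [0.5565, -0.0022, 0.1707]
eef_rot: [0.992, 0.129, 0.002, 0.001]
contact_force: [-0.1, -6.7, 11.5]
grip_width: 0.305
finger_force: 60.4
```

drive_tool([
  [[-0.021, -0.002, 0], 0, 0.0],
  [[-0.042, 0.001, 0], 0, 0.0],
  [[-0.0615, 0.0095, 0], 0, 0.0],
  [[-0.0785, 0.0225, 0], 0, 0.0],
  [[-0.092, 0.039, 0], 0, 0.0],
])

```text
time_s: 19.85
eef_pos: [0.4784, -0.0634, 0.1707]
eef_rot: [0.992, 0.129, 0.003, 0.001]
contact_force: [7.8, -1.6, 2.8]
grip_width: 0.304
finger_force: 59.6
```

drive_tool([
  [[-0.0085, 0.0195, 0], 0, 0.0],
  [[-0.0085, 0.0195, 0], 0, 0.0],
  [[-0.0085, 0.0195, 0], 0, 0.0],
  [[-0.0085, 0.0195, 0], 0, 0.0],
  [[-0.0085, 0.0195, 0], 0, 0.0],
])

```text
time_s: 20.35
eef_pos: [0.4752, -0.0845, 0.1706]
eef_rot: [0.992, 0.129, 0.002, 0.001]
contact_force: [0.0, -0.0, 9.6]
grip_width: 0.302
finger_force: 60.4
```

drive_tool([
  [[0, 0, 0], 0, 0.0],
  [[0, 0, 0], 0, 0.0],
])

```text
time_s: 20.55
eef_pos: [0.4752, -0.0843, 0.1706]
eef_rot: [0.992, 0.129, 0.002, 0.0]
contact_force: [0.3, 0.1, 10.0]
grip_width: 0.311
finger_force: 60.4
```

Run:
```python
from mark import *
print(mark("top","t4"),mark("scene","s4"), readout.sense()["eef_pos"])
a=cv2.imread('pics/t4.png')[140:340,260:460];b=cv2.imread('pics/s4.png')[160:360,170:370]
cv2.imwrite('pics/v4.png',cv2.resize(np.hstack([a,b]),(800,400),interpolation=cv2.INTER_CUBIC))
```

```text
(20.55, 'top', [(-27.0, np.float64(7.5), 28)]) (20.6, 'scene', [(177.0, np.float64(12.5), 11), (-26.5, np.float64(8.5), 28)]) [ 0.47521533 -0.0841991   0.17063232]
```

View pics/v4.png

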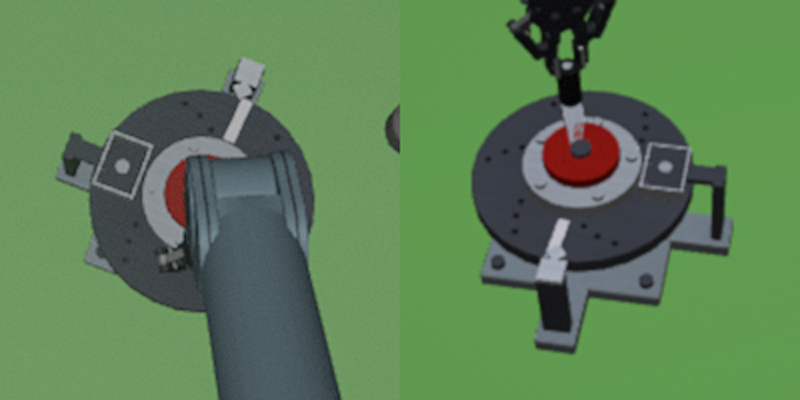

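Left: the line (240,120) points to the pointer tip (243,92); right: line (560,235) ends under the tip (556,252). Line at −26.7° against a tip at about −23.5°, i.e. roughly 7 mm off, within 18 mm. Releasing.

drive_tool([
  [[0, 0, 0], 0, 0.04],
  [[0, 0, 0], 0, 0.06],
  [[0, 0, 0], 0, 0.085],
  [[0, 0, 0], 0, 0.085],
  [[0, 0, 0], 0, 0.085],
])

```text
time_s: 21.15
eef_pos: [0.4731, -0.0842, 0.1687]
eef_rot: [0.992, 0.129, -0.0, -0.0]
contact_force: [0.4, -0.4, -1.1]
grip_width: 0.994
finger_force: 0.0
```

drive_tool([
  [[0, 0, 0], 0, 0.085],
  [[0, 0, -0.02], 0, 0.085],
  [[0, 0, -0.05], 0, 0.085],
  [[0, 0, -0.09], 0, 0.085],
  [[0, 0, -0.13], 0, 0.085],
])

```text
time_s: 21.65
eef_pos: [0.4728, -0.0841, 0.3001]
eef_rot: [0.992, 0.129, -0.001, -0.0]
contact_force: [1.0, -0.7, 0.3]
grip_width: 0.998
finger_force: 0.0
```

drive_tool([
  [[-0.01, 0, -0.03], 0, 0.085],
  [[-0.02, 0, -0.05], 0, 0.085],
  [[-0.02, 0, -0.05], 0, 0.085],
  [[-0.02, 0, -0.05], 0, 0.085],
])

```text
time_s: 22.05
eef_pos: [0.454, -0.0894, 0.3487]
eef_rot: [0.992, 0.129, 0.0, 0.0]
contact_force: [0.1, 0.3, -1.1]
grip_width: 0.993
finger_force: 0.0
```

Run:
```python
from mark import *
print(mark("top","t5"),mark("scene","s5")); s=readout.sense(); print(s["eef_pos"],s["contact_force"],s["grip_width"])
a=cv2.imread('pics/t5.png')[140:340,260:460];b=cv2.imread('pics/s5.png')[160:360,170:370]
cv2.imwrite('pics/v5.png',cv2.resize(np.hstack([a,b]),(800,400),interpolation=cv2.INTER_CUBIC))
```

```text
(22.05, 'top', [(-27.0, np.float64(6.5), 15)]) (22.1, 'scene', [(178.2, np.float64(9.0), 11), (-26.5, np.float64(8.5), 28)])
[ 0.45358418 -0.08910103  0.34763971] [-0.15441429 -0.08052491  0.11025977] 0.9976811382040619
```

View pics/v5.png

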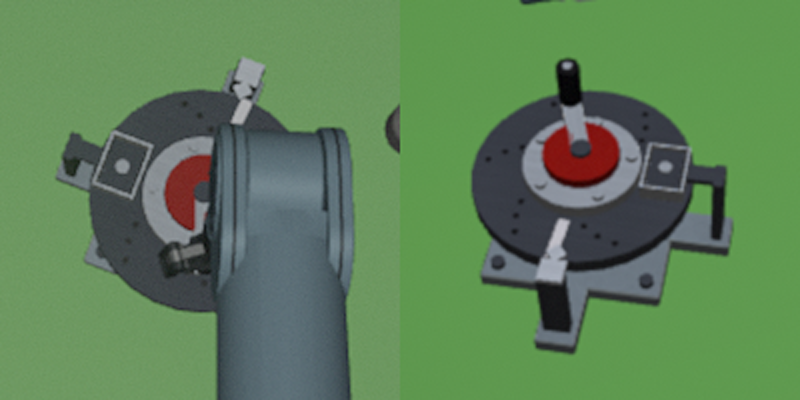

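The line still lies under the tip (right view: line (560,235), tip (556,250)), the knob is free at (568,80), and the gripper is clear above. Handing in.

```bash
python3 -c "from rig import robot; print(robot.job_done())"
```

```text
the job is handed in; nothing more can be done
None
```

Job handed in with no verdict returned: by camera and model fit the disc ran at about 1.54 rad/s (14.7 turns a minute) for 7 s, and it now rests with the white line about 7 mm from under the pointer tip (limit 18 mm), knob released and arm clear.

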